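# Make up two spectacle kits

## Robot

A 6-joint arm with a two-finger parallel gripper is mounted at the origin on the work surface. World frame = base frame: x ahead of the robot, y to its left, z up, the work surface at z = 0. Lengths are in m, angles in rad, forces in N, time in s.
With the tool pointing down it reaches from about 0.3 to 0.775 m from the base axis. Payload 14.6 kg.
Tool frame: the origin (TCP) lies at the very end of the fingers, on their centre line; the grasp point (between the pads) lies 19 mm behind it; y points along the fingers, z is the direction in which the jaws open and shut, and the axes are right-handed (so a half turn about y gives the same grasp; the last joint's range is limited). The gripper opens to 94 mm and grips with 3 to 60 N. Pads are 16 mm wide; open, the fingers measure 119 mm over their backs; the gripper's body (75 mm by 177 mm) begins 78 mm behind the grasp point.
Start: joints at [1.218, 0.3, 1.521, -0, 1.321, -0.067], TCP at [0.155, 0.528, 0.205] pointing down, gripper open.
Joint ranges: [-3.03, 3.03], [-0.79, 2.21], [0.23, 2.52], [-1.04, 4.18], [0, 3.07], [-2.55, 2.55]. Speed limits (rad/s): [2.22, 2.22, 2.57, 3.14, 3.14, 3.14].

## Interface

Orientations are given as [roll, pitch, yaw] about the fixed x, y, z axes, in that order (R = Rz(yaw) Ry(pitch) Rx(roll)).
In Python, from station import get_obs, camera, job gives the robot as it stands.
- The arm moves only by the tool step_arm, never from a script. Its argument "targets" is a list of rows, each a list of 6 numbers: the shift along the tool's x, y, z in mm, then the turn, a rotation vector about the tool's x, y, z in degrees. In form: [[dx, dy, dz, rx, ry, rz], ...]. A call has 1 to 12 rows; each row shifts and turns the commanded pose from where the row before left it, along the tool's axes as they then stand; what a row does not reach is not made up. A row lasts 1/8 s, in which the tool goes at most 62.5 mm and 10.7 degrees, less where a joint would pass 70% of its speed; a pose out of reach is approached as far as the arm can. A call is refused whole if a number of a shift passes 62.5 or a number of a turn 10.7, either way. A call with a gripper value outside its range is refused whole. "gripper" is the opening, from -1 (shut) to 1 (fully open), set as the call begins (left out, the last holds). The fingers move at their own pace and stop on an object; "squeeze" is the grip in N (left out, the last holds). Time passes only in rows, so rows that do not move let the fingers close. It gives the time, the measured TCP pose, the force and the opening at its end, in the units of the state.
- get_obs(): the state, without advancing time (a new reading comes with each control period).
- camera(name): name is "scene" or "top" or "wrist"; returns a dict with "pixels" (480x640x3 uint8, red, green, blue), "intrinsics" (3x3 intrinsics, pixels), "R" (3x3) and "t" (3): a world point X has camera coordinates R X + t; the wrist camera has in their place "tool_from_camera" (4x4, takes a point from camera to tool coordinates, whose origin is the TCP and whose axes are the tool frame's). Camera axes: x right, y down, z forward; pixel columns grow to the right and rows downward; lengths in m; the calibration is good to about 2 mm. A picture is of the moment at which its call begins: read the wrist's pose just before it. There is no depth.
- job.hand_in(): hands the job in, once; it reports no verdict.
The state is a dict: "time_s": time; "qpos": joint angles; "joint_vel": joint speeds; "tau": joint torques, N m; "ee_pos": TCP position; "eef_rot": TCP orientation; "force": force on the tool from outside, world axes, zero at the start; "moment": the same for the moment, N m; "grip_width": finger opening in m.
Only numpy, scipy, OpenCV 4.12 (cv2) and the standard library are available. Lean on these libraries where they do the work, as an engineer would, in place of code of your own. Each camera call takes 0.05 s, during which the arm holds its last target.

## Task

Make up the two spectacle kits. The blue tray gets the green case and the amber folded glasses; the yellow tray gets the red case, the lens-spray bottle and the repair canister. In each tray the case lies in the wide bay and the smaller things stand in the narrow bay with the white floor, all flat on the tray floor and the same way up as they are now; leave the grey glasses, the carton and the cup where they are.

Things in the scene. Friction and masses are not known exactly. Their poses are not given: they have to be found in the camera images.
- tray_blue: Blue low plastic tray, fixed to the table, 200 mm (its x) by 182 mm (its y), 12 mm high over all, floor and walls 4 mm thick. One divider along x parts it into a wide bay (+y side: 192 x 90 mm inside, centre at y = +42 mm) and a narrow bay (-y side: with a white floor: 192 x 80 mm inside, centre at y = -47 mm). Origin: centre of its underside on the table; z up; its floor lies at z = 4 mm, rim and divider top at z = 12 mm.
- tray_yellow: Yellow low plastic tray, fixed to the table, 200 mm (its x) by 182 mm (its y), 12 mm high over all, floor and walls 4 mm thick. One divider along x parts it into a wide bay (+y side: 192 x 90 mm inside, centre at y = +42 mm) and a narrow bay (-y side: with a white floor: 192 x 80 mm inside, centre at y = -47 mm). Origin: centre of its underside on the table; z up; its floor lies at z = 4 mm, rim and divider top at z = 12 mm.
- case_red_center (a point): Red hard spectacle case, a closed clamshell with rounded edges, 160 mm (x) by 60 mm (y) by 44 mm high, about 110 g, lying flat. The point is its centre, 22 mm above its underside; x along its length, z up. Its long sides are flat and parallel, and are gripped across y.
- case_green_center (a point): Green hard spectacle case, a closed clamshell with rounded edges, 160 mm (x) by 60 mm (y) by 44 mm high, about 110 g, lying flat. The point is its centre, 22 mm above its underside; x along its length, z up. Its long sides are flat and parallel, and are gripped across y.
- glasses_amber_center (a point): Folded spectacles with an amber-orange frame, standing on their lower rims: 134 mm long (x), 30 mm thick (y), 40 mm tall, about 35 g. The point is the centre, 20 mm above the underside; x along the length, y through the lenses, z up. Rims and bridge are on the +y face, folded temples on the -y face; grip across y at mid-length, 20 to 35 mm above the underside (bridge and temples lie there).
- spray_center (a point): Lens-spray bottle, white with a blue band and a blue cap, standing: body 34 mm diameter and 62 mm tall, narrower neck and cap (20 mm) above, 88 mm tall in all, about 45 g. The point is its centre, 44 mm above the underside; z up.
- canister_center (a point): Round canister of repair parts, bare metal with an orange lid, standing: 48 mm diameter, 44 mm tall with straight sides, about 60 g, lid stays on. The point is its centre, 22 mm above the underside; z up.
- glasses_grey: Bystander, not to be moved: folded spectacles with a pale grey frame, same shape as the amber ones, standing at the far side. Origin at the centre of the underside; x along the length.
- carton: Bystander, not to be moved: small white carton with a brown tape band, 80 x 90 x 60 mm high. Origin at the centre of the underside.
- cup: Bystander, not to be moved: white ceramic cup, rim 70 mm across, 85 mm tall. Origin at the centre of the underside.
Mind the look-alikes: they are no part of the job. What is shaped like the part that bears glasses_amber_center but pink or purple is not meant.

How it is judged:
At the end, for the whole second after the job is handed in: Blue tray: green case in wide bay, amber glasses in narrow bay; yellow tray: red case in wide bay, spray bottle and canister in narrow bay. Each anywhere in its bay, either end forward, on the tray floor (height within 3 mm), upright within 0.1 rad, released and at rest (x of case_green_center in the frame of tray_blue between -0.02 and 0.02 m and y of case_green_center in the frame of tray_blue between 0.022 and 0.062 m and z of case_green_center in the frame of tray_blue between 0.023 and 0.029 m and angle between each of case_green_center, glasses_amber_center, case_red_center, spray_center, canister_center's own z axis and vertical below 0.1 rad and linear speed of each of case_green, glasses_amber, case_red, spray, canister below 0.02 m/s and x of glasses_amber_center in the frame of tray_blue between -0.034 and 0.034 m and y of glasses_amber_center in the frame of tray_blue between -0.08 and -0.014 m and z of glasses_amber_center in the frame of tray_blue between 0.021 and 0.027 m and x of case_red_center in the frame of tray_yellow between -0.02 and 0.02 m and y of case_red_center in the frame of tray_yellow between 0.022 and 0.062 m and z of case_red_center in the frame of tray_yellow between 0.023 and 0.029 m and x of spray_center in the frame of tray_yellow between -0.082 and 0.082 m and y of spray_center in the frame of tray_yellow between -0.073 and -0.021 m and z of spray_center in the frame of tray_yellow between 0.045 and 0.051 m and x of canister_center in the frame of tray_yellow between -0.076 and 0.076 m and y of canister_center in the frame of tray_yellow between -0.066 and -0.028 m and z of canister_center in the frame of tray_yellow between 0.023 and 0.029 m); the robot touches nothing.
It fails at once if a bystander (grey glasses, carton, cup) is moved by more than 15 mm (distance of any of glasses_grey, carton, cup from where it was at the start of the episode above 0.015 m).
It also fails if it takes over 120 s, if anything falls off the work surface, if the arm or the gripper's body presses on something with over 40 N, if the wrist force passes 120 N, or if a joint passes its speed limit or range.

## Working session

There is one attempt and no reset: what is moved stays moved. The work goes in short steps, Python scripts to look and compute and a tool call to move; the robot and the scene stay as the last step left them, time stands still between calls to the robot, and variables do not carry over. Pictures are saved under pics/ and viewed, and the job is handed in when it is done.

Besides the shell and the picture viewer there is one more tool, called after "Emit:" as name([rows], argument=value, ...), one row to a line, values as JSON. step_arm: Moves the arm, as the interface text tells. Its arguments: {"type":"object","properties":{"targets":{"type":"array","items":{"type":"array","items":{"type":"number"}}},"gripper":{"type":"number"},"squeeze":{"type":"number"}},"required":["targets"]}

```bash
mkdir -p pics; ls; cat > h.py <<'E'
import numpy as np, cv2
from station import get_obs, camera, job
def save(n,fn):
    c=camera(n); cv2.imwrite('pics/'+fn,c['pixels'][:,:,::-1]); return c
def ray(c,uv,z):
    K=np.array(c['intrinsics']);R=np.array(c['R']);t=np.array(c['t'])
    C=-R.T@t; d=R.T@np.linalg.inv(K)@np.array([uv[0],uv[1],1.]); return C+d*(z-C[2])/d[2]
E
python3 - <<'E'
from h import *
o=get_obs(); print(o)
for n in('scene','top','wrist'):
    c=save(n,n+'0.png'); print(n,c['intrinsics'],c.get('R'),c.get('t'),c.get('tool_from_camera'))
E
```

```text
pics
{'time_s': 0.0, 'qpos': array([ 1.21839730e+00,  3.00491766e-01,  1.52159042e+00,  8.85404504e-06,
        1.32071657e+00, -6.66020574e-02]), 'joint_vel': array([-1.79270292e-04, -5.37557316e-04,  2.13311615e-05,  2.18018624e-04,
        6.76376169e-04, -4.08952445e-04]), 'tau': array([ 7.18983938e-04, -5.31808376e+01, -3.52740490e+01,  7.08535127e-02,
        2.45311571e-02, -8.36211211e-05]), 'ee_pos': array([0.15496486, 0.52743439, 0.20487105]), 'eef_rot': array([-1.57199919e+00,  8.88269497e-05, -2.85799217e-01]), 'force': array([ 0.92697795,  0.17929313, -0.25614707]), 'moment': array([ 0.03681236, -0.02214368, -0.00550632]), 'grip_width': 0.09404847610330103}
scene [[503.58087157   0.         317.61564924]
 [  0.         503.58087157 247.42889006]
 [  0.           0.           1.        ]] [[ 0.65225735  0.75793629 -0.00964044]
 [ 0.43298691 -0.38299445 -0.81598872]
 [-0.62215969  0.52806045 -0.57798743]] [-0.33090404 -0.18937419  1.42489748] None
top [[435.81920166   0.         311.86163887]
 [  0.         435.81920166 240.73672639]
 [  0.           0.           1.        ]] [[ 0.02623016 -0.99925308 -0.028377  ]
 [-0.99255471 -0.0226558  -0.11967398]
 [ 0.11894169  0.0313048  -0.99240762]] [-0.00425025  0.53030109  0.88767625] None
wrist [[339.11933137   0.         318.96592346]
 [  0.         339.11933137 238.7475592 ]
 [  0.           0.           1.        ]] None None [[-1.70591248e-03  9.72099231e-01  2.34563799e-01 -6.68181402e-02]
 [ 9.03970119e-04 -2.34562545e-01  9.72100610e-01 -1.77532946e-01]
 [ 9.99998136e-01  1.87035722e-03 -4.78605485e-04  8.89428766e-04]
 [ 0.00000000e+00  0.00000000e+00  0.00000000e+00  1.00000000e+00]]
```

View pics/top0.png

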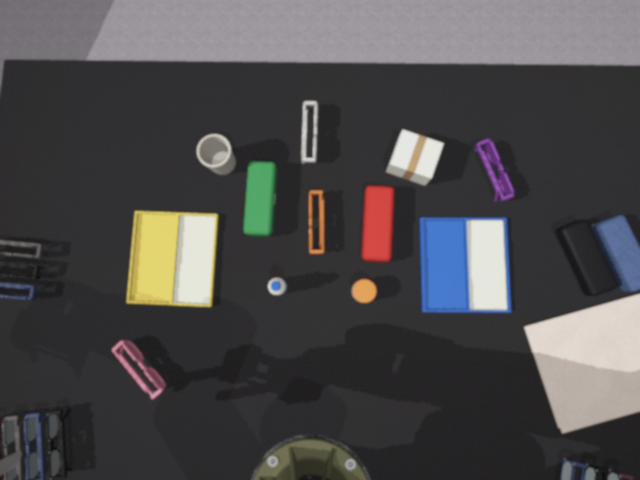

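View pics/scene0.png

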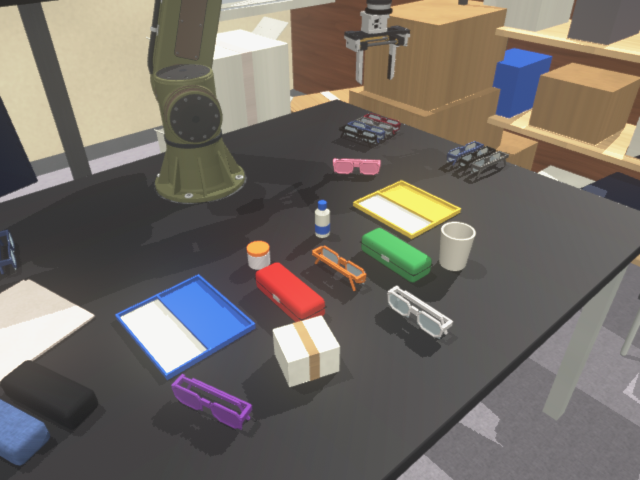

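View pics/wrist0.png

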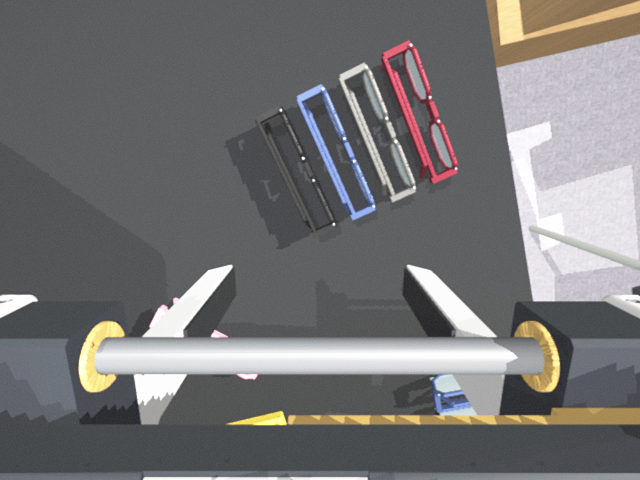

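The top view has +x up and +y to the left. The parts in it are:
- yellow tray (173,258)
- blue tray (465,265)
- green case (260,198)
- red case (378,223)
- amber glasses (317,222)
- spray (277,286)
- canister (364,291)

The look-alike glasses are pink (138,369), purple (495,170) and grey/white (310,131). Only the one at (317,222) is amber-orange. Next I'll measure the positions and enlarge that crop.

```bash
cat > m.py <<'E'
from h import *
def masks(img):
    hsv=cv2.cvtColor(img,cv2.COLOR_RGB2HSV)
    r=lambda lo,hi: cv2.inRange(hsv,np.array(lo,np.uint8),np.array(hi,np.uint8))
    return dict(red=r((0,150,70),(5,255,255))|r((175,150,70),(180,255,255)),green=r((55,120,40),(85,255,255)),
      orange=r((7,130,110),(18,255,255)),yellow=r((22,90,80),(32,255,255)),blue=r((100,150,70),(120,255,255)),hsv=hsv)
def blobs(m,amin=40):
    cs,_=cv2.findContours(m,cv2.RETR_EXTERNAL,cv2.CHAIN_APPROX_NONE)
    return [c for c in cs if cv2.contourArea(c)>amin]
E
python3 - <<'E'
from m import *
C={n:camera(n) for n in('top','scene')}
Z=dict(red=.022,green=.022,orange=.03,yellow=.012,blue=.012)
for n,c in C.items():
    M=masks(c['pixels'])
    for k in Z:
        for b in blobs(M[k]):
            r=cv2.minAreaRect(b); box=cv2.boxPoints(r)
            w=[ray(c,p,Z[k])[:2].round(4).tolist() for p in box]
            print(n,k,np.round(r[0],1),np.round(r[1],1),int(cv2.contourArea(b)),'w',ray(c,r[0],Z[k])[:2].round(4),w if n=='top' else '')
    print(n,-np.array(c['R']).T@c['t'])
t=C['top']['pixels'][110:310,230:480,::-1]; cv2.imwrite('pics/crop1.png',cv2.resize(t,(750,600),interpolation=cv2.INTER_CUBIC))
E
```

```text
top red [377.5 223.2] [30.4 76.1] 2170 w [ 0.5723 -0.1299] [[0.4918, -0.0948], [0.6563, -0.1004], [0.6543, -0.1657], [0.4903, -0.1588]]
top green [259.8 198. ] [29.1 74.9] 1997 w [0.6221 0.1242] [[0.5417, 0.1575], [0.7071, 0.1543], [0.704, 0.0903], [0.5391, 0.0948]]
top orange [365.  290.5] [25. 22.] 430 w [ 0.4289 -0.1044] [[0.4542, -0.0812], [0.4553, -0.1269], [0.4037, -0.1273], [0.4025, -0.0819]]
top orange [316.  221.5] [63. 16.] 967 w [0.5718 0.0011] [[0.6398, 0.02], [0.6405, -0.0143], [0.5051, -0.0174], [0.5043, 0.0163]]
top yellow [171.7 258.2] [87.4 97.4] 8047 w [0.4876 0.3119] [[0.3873, 0.4071], [0.5991, 0.4088], [0.5898, 0.2149], [0.3798, 0.2183]]
top blue [506.6 265. ] [94.2  6.2] 125 w [ 0.4904 -0.4037] [[0.591, -0.3967], [0.5917, -0.4097], [0.3925, -0.4106], [0.3917, -0.3979]]
top blue [444.5 264. ] [94. 51.] 4245 w [ 0.4893 -0.2736] [[0.5894, -0.2201], [0.5917, -0.3289], [0.3921, -0.3255], [0.3892, -0.2195]]
top [ 0.42088262 -0.0200212   0.94427931]
scene red [289.3 292.7] [77.7 34.3] 2089 w [ 0.5712 -0.1281] 
scene green [395.7 248. ] [67.8 18.8] 1022 w [0.607  0.1414] 
scene orange [338.2 265.2] [60.3 23.4] 808 w [ 0.5767 -0.0027] 
scene orange [257.5 248.5] [15. 23.] 268 w [ 0.416  -0.0941] 
scene yellow [405.5 208.7] [101.3  50. ] 3393 w [0.4991 0.2984] 
scene blue [185.  319.5] [ 77.9 116.5] 7155 w [ 0.493  -0.3157] 
scene blue [321.5 229.5] [ 5. 11.] 44 w [0.431 0.078] 
scene blue [321.5 204. ] [8. 7.] 48 w [0.3415 0.156 ] 
scene blue [516.1  81.2] [45.2 71.8] 1783 w [0.1211 1.421 ] 
scene [ 1.18434491 -0.57415709  0.66585557]
```

View pics/crop1.png

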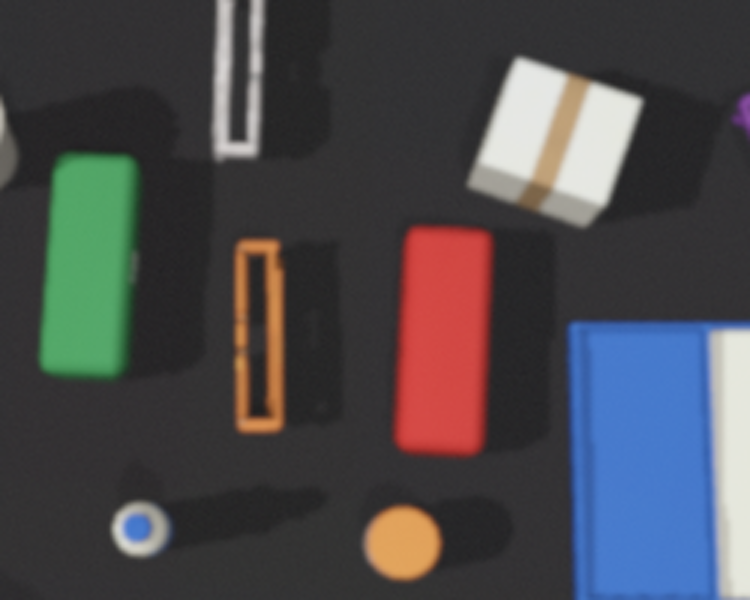

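```bash
python3 - <<'E'
from m import *
c=camera('top'); s=camera('scene')
M=masks(c['pixels']); hsv=M['hsv']
white=cv2.inRange(hsv,np.array((0,0,110),np.uint8),np.array((180,70,255),np.uint8))
for k,roi in(('yellow',(115,200,230,315)),('blue',(410,205,525,320))):
    m=(M[k]|white); z=np.zeros_like(m); x0,y0,x1,y1=roi; z[y0:y1,x0:x1]=m[y0:y1,x0:x1]
    pts=cv2.findNonZero(z); h=cv2.convexHull(pts)
    for eps in np.arange(2,15,.5):
        q=cv2.approxPolyDP(h,eps,True)
        if len(q)==4: break
    w=np.array([ray(c,p[0],.012)[:2] for p in q]); print(k,q[:,0].tolist(),w.round(4).tolist(),w.mean(0).round(4))
    w=w[np.argsort(w[:,1])]; lo=w[:2][np.argsort(w[:2,0])]; hi=w[2:][np.argsort(w[2:,0])]
    print('yaws',[np.arctan2(*(e[1]-e[0])[::-1]).round(4) for e in(lo,hi)], [np.arctan2(-(b-a)[0],(b-a)[1]).round(4) for a,b in zip(lo,hi)],[np.linalg.norm(x).round(4) for x in (lo[1]-lo[0],hi[1]-hi[0],hi[0]-lo[0],hi[1]-lo[1])])
# spray cap
b=cv2.inRange(hsv,np.array((95,60,50),np.uint8),np.array((125,255,255),np.uint8)); z=np.zeros_like(b); z[270:305,260:295]=b[270:305,260:295]
m=cv2.moments(z,True); p=(m['m10']/m['m00'],m['m01']/m['m00']); print('cap',p,m['m00'],ray(c,p,.088))
z=np.zeros_like(b); z[270:305,262:292]=white[270:305,262:292]; z|=cv2.inRange(z,1,1)
m=cv2.moments(cv2.convexHull(cv2.findNonZero(z))); p=(m['m10']/m['m00'],m['m01']/m['m00']);print('body',p,ray(c,p,.06))
for k,zz in(('red',.03),('green',.03),('orange',.04)):
    for bb in blobs(M[k]):
        m=cv2.moments(bb);p=(m['m10']/m['m00'],m['m01']/m['m00'])
        print(k,np.round(p,1),ray(c,p,.022).round(4),ray(c,p,.044).round(4))
# two-view: spray cap in scene
S=masks(s['pixels'])
P=lambda c:np.array(c['intrinsics'])@np.c_[c['R'],c['t']]
X=cv2.triangulatePoints(P(c),P(s),np.array([[276.3],[285.7]]),np.array([[321.8],[204.]]));print((X[:3]/X[3]).T)
X=cv2.triangulatePoints(P(c),P(s),np.array([[364.5],[290.5]]),np.array([[258.3],[247.3]]));print('lid',(X[:3]/X[3]).T)
E
```

```text
yellow [[218, 214], [210, 307], [126, 303], [134, 210]] [[0.5868, 0.2161], [0.3855, 0.2227], [0.3891, 0.4045], [0.5918, 0.4025]] [0.4883 0.3115]
yaws [np.float64(-0.0331), np.float64(-0.01)] [np.float64(-0.0196), np.float64(-0.0269)] [np.float64(0.2014), np.float64(0.2027), np.float64(0.1818), np.float64(0.1865)]
blue [[509, 312], [422, 311], [420, 218], [506, 218]] [[0.3922, -0.4061], [0.3894, -0.2258], [0.5872, -0.2223], [0.5911, -0.4052]] [ 0.49   -0.3148]
yaws [np.float64(0.0047), np.float64(0.0178)] [np.float64(0.0159), np.float64(0.0213)] [np.float64(0.1989), np.float64(0.1979), np.float64(0.1803), np.float64(0.183)]
cap (276.9080459770115, 285.735632183908) 87.0 [0.43314434 0.07317357 0.088     ]
body (275.99739073711675, 286.1245923026745) [0.432715   0.07804029 0.06      ]
red [377.5 223.3] [ 0.5721 -0.13    0.022 ] [ 0.5685 -0.1274  0.044 ]
green [259.7 198.1] [0.6217 0.1244 0.022 ] [0.6169 0.121  0.044 ]
orange [364.8 290.4] [ 0.429  -0.1046  0.022 ] [ 0.4289 -0.1026  0.044 ]
orange [316.  221.8] [0.5724 0.0014 0.022 ] [0.5688 0.0008 0.044 ]
[[0.43391682 0.07572416 0.08368665]]
lid [[ 0.42934293 -0.10116783  0.04355538]]
```

```bash
cat > plan.py <<'E'
import sys
from h import *
from scipy.spatial.transform import Rotation as Ro
x,y,z,yaw=map(float,sys.argv[1:5])
o=get_obs(); Rc=Ro.from_euler('xyz',o['eef_rot']); Rt=Ro.from_euler('xyz',[-np.pi/2,0,yaw])
rv=(Rc.inv()*Rt).as_rotvec(degrees=True); d=Rt.inv().apply(np.array([x,y,z])-o['ee_pos'])*1000
print('turn first',rv.round(1),'then shift',d.round(1),'|',np.linalg.norm(d).round(),'t',round(o['time_s'],2),'grip',round(o['grip_width'],4),'F',o['force'].round(1),'pos',o['ee_pos'].round(4),'yaw',o['eef_rot'].round(3),'q6',o['qpos'][5].round(2))
E
python3 plan.py .571 -.129 .17 -.037
```

```text
turn first [  0.  -14.3  -0. ] then shift [ 440.    35.3 -640.8] | 778.0 t 0.35 grip 0.0942 F [-0.  -0.2 -0.2] pos [0.155  0.5276 0.2053] yaw [-1.571  0.    -0.286] q6 -0.07
```

Emit:
step_arm([
  [0,0,0,0,-7.2,0],
  [0,0,0,0,-7.1,0],
  [31,2,-46,0,0,0],
  [31,2,-46,0,0,0],
  [31,2,-46,0,0,0],
  [31,2,-46,0,0,0],
  [31,2,-46,0,0,0],
  [31,2,-46,0,0,0],
  [31,2,-46,0,0,0],
  [31,2,-46,0,0,0],
  [31,2,-46,0,0,0],
  [31,2,-46,0,0,0],
], gripper=1, squeeze=25)

```text
time_s: 1.85
ee_pos: [0.449, 0.055, 0.1856]
eef_rot: [-1.571, -0.001, -0.036]
force: [0.5, 0.3, 0.2]
grip_width: 0.094
```

```bash
python3 plan.py .571 -.129 .17 -.037
```

```text
turn first [-0.  0.  0.] then shift [ 128.7   15.6 -179.4] | 221.0 t 1.85 grip 0.094 F [0.5 0.3 0.2] pos [0.449  0.055  0.1856] yaw [-1.571e+00 -1.000e-03 -3.600e-02] q6 -1.49
```

Emit:
step_arm([
  [32,4,-45,0,0,0],
  [32,4,-45,0,0,0],
  [32,4,-45,0,0,0],
  [32,4,-44,0,0,0],
  [0,0,0,0,0,0],
])

```text
time_s: 2.48
ee_pos: [0.5702, -0.1293, 0.1681]
eef_rot: [-1.571, 0.001, -0.039]
force: [-0.2, 0.2, -0.3]
grip_width: 0.0939
```

```bash
cat > w.py <<'E'
import sys
from h import *
from m import *
from scipy.spatial.transform import Rotation as Ro
def wcam():
    o=get_obs(); c=camera('wrist'); T=np.array(c['tool_from_camera']); R=Ro.from_euler('xyz',o['eef_rot']).as_matrix()
    Rw=R@T[:3,:3]; tw=R@T[:3,3]+o['ee_pos']
    c['R']=Rw.T; c['t']=-Rw.T@tw; return o,c
E
python3 plan.py .571 -.129 .013 -.037
python3 - <<'E'
from w import *
o,c=wcam(); cv2.imwrite('pics/w1.png',c['pixels'][:,:,::-1])
M=masks(c['pixels'])
for k in('red','orange','green'):
    for b in blobs(M[k],200):
        r=cv2.minAreaRect(b);print(k,r,ray(c,r[0],.022),ray(c,r[0],.044),[ray(c,p,.044)[:2].round(4).tolist() for p in cv2.boxPoints(r)])
E
```

```text
turn first [-0.  -0.1 -0.1] then shift [  0.8 155.1   0.3] | 155.0 t 2.48 grip 0.0939 F [-0.2  0.2 -0.3] pos [ 0.5702 -0.1293  0.1681] yaw [-1.571e+00  1.000e-03 -3.900e-02] q6 -1.82
red ((320.0, 227.5), (167.0, 66.0), 90.0) [ 0.57016506 -0.12781284  0.022     ] [ 0.56566315 -0.12769202  0.044     ] [[0.4916, -0.1533], [0.4937, -0.0967], [0.6489, -0.0989], [0.6466, -0.1625]]
orange ((459.5130615234375, 222.94459533691406), (35.96022415161133, 140.23622131347656), 0.7073193788528442) [0.57070982 0.00765468 0.022     ] [ 0.56617089 -0.00142974  0.044     ] [[0.6333, -0.0153], [0.5038, -0.0198], [0.5053, 0.0112], [0.635, 0.0188]]
orange ((347.0, 62.0), (62.0, 58.0), 90.0) [ 0.42379754 -0.09884519  0.022     ] [ 0.42924154 -0.10069277  0.044     ] [[0.4058, -0.1234], [0.4075, -0.0772], [0.4537, -0.0771], [0.4518, -0.1252]]
green ((580.232177734375, 244.9102783203125), (88.06549072265625, 124.1210708618164), 8.310276985168457) [0.59721983 0.12776326 0.022     ] [0.5908795  0.11051727 0.044     ] [[0.6437, 0.0681], [0.528, 0.0715], [0.5421, 0.1498], [0.66, 0.1534]]
```

View pics/w1.png

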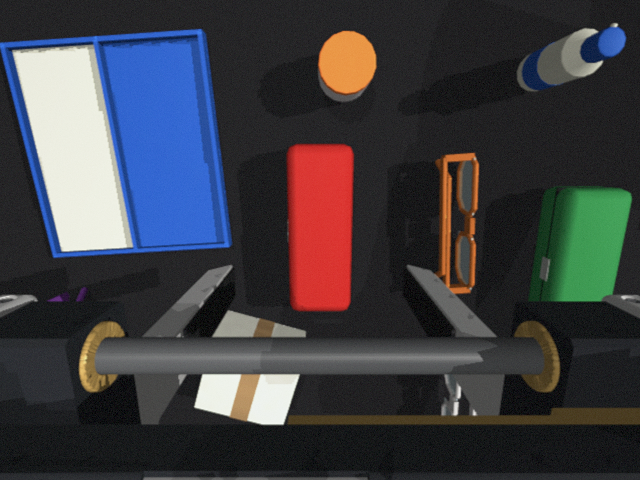

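The red case (320,227) sits square between the fingers. The amber glasses are at (460,223) and the carton (250,375) is clear. I'll descend and grip.

Emit:
step_arm([
  [0,45,0,0,0,0],
  [0,45,0,0,0,0],
  [0,35,0,0,0,0],
  [0,20,0,0,0,0],
  [0,9,0,0,0,0],
  [0,0,0,0,0,0],
])

```text
time_s: 3.28
ee_pos: [0.5696, -0.1262, 0.0158]
eef_rot: [-1.571, -0.0, -0.036]
force: [-0.5, -0.1, 0.6]
grip_width: 0.0938
```

Emit:
step_arm([
  [0,0,0,0,0,0],
  [0,0,0,0,0,0],
  [0,0,0,0,0,0],
  [0,0,0,0,0,0],
  [0,0,0,0,0,0],
  [0,0,0,0,0,0],
], gripper=-1, squeeze=25)

```text
time_s: 4.03
ee_pos: [0.5698, -0.1269, 0.0157]
eef_rot: [-1.571, -0.0, -0.036]
force: [-1.4, -1.0, 5.1]
grip_width: 0.0599
```

Emit:
step_arm([
  [0,-15,0,0,0,0],
  [0,-35,0,0,0,0],
  [0,-45,0,0,0,0],
  [0,-45,0,0,0,0],
  [0,0,0,0,0,0],
])

```text
time_s: 4.65
ee_pos: [0.5709, -0.127, 0.1596]
eef_rot: [-1.572, -0.006, -0.036]
force: [0.9, 0.3, -1.8]
grip_width: 0.0599
```

```bash
python3 - <<'E'
import numpy as np
for n,c,yaw in(('Y',(.4885,.3115),-.02),('B',(.49,-.315),.016)):
    R=np.array([[np.cos(yaw),-np.sin(yaw)],[np.sin(yaw),np.cos(yaw)]])
    for p in((0,.042),(0,-.047),(-.045,-.047),(.045,-.047)): print(n,p,(np.array(c)+R@p).round(4))
E
python3 plan.py .4877 .3535 .155 -.02
```

```text
Y (0, 0.042) [0.4893 0.3535]
Y (0, -0.047) [0.4876 0.2645]
Y (-0.045, -0.047) [0.4426 0.2654]
Y (0.045, -0.047) [0.5326 0.2636]
B (0, 0.042) [ 0.4893 -0.273 ]
B (0, -0.047) [ 0.4908 -0.362 ]
B (-0.045, -0.047) [ 0.4458 -0.3627]
B (0.045, -0.047) [ 0.5357 -0.3613]
turn first [ 0.1 -0.9  0.4] then shift [-92.8   4.6 478.8] | 488.0 t 4.65 grip 0.0599 F [ 0.9  0.3 -1.8] pos [ 0.5709 -0.127   0.1596] yaw [-1.572 -0.006 -0.036] q6 -1.82
```

Emit:
step_arm([
  [-5,0,24,0,-0.9,0],
  [-9,0,48,0,0,0.4],
  [-9,0,48,0,0,0],
  [-9,0,48,0,0,0],
  [-9,0,48,0,0,0],
  [-9,0,48,0,0,0],
  [-9,0,48,0,0,0],
  [-9,0,48,0,0,0],
  [-9,0,48,0,0,0],
  [-9,0,47,0,0,0],
  [-5,0,24,0,0,0],
  [0,0,0,0,0,0],
])

```text
time_s: 6.15
ee_pos: [0.4878, 0.3551, 0.1548]
eef_rot: [-1.572, 0.009, -0.018]
force: [-0.1, -0.5, -1.6]
grip_width: 0.0602
```

```bash
python3 plan.py .489 .3535 .021 -.02
python3 - <<'E'
from w import *
o,c=wcam(); cv2.imwrite('pics/w2.png',c['pixels'][:,:,::-1])
E
```

```text
turn first [ 0.1  0.1 -0.5] then shift [  1.2 133.8  -1.6] | 134.0 t 6.15 grip 0.0602 F [-0.1 -0.5 -1.6] pos [0.4878 0.3551 0.1548] yaw [-1.572  0.009 -0.018] q6 -0.99
```

View pics/w2.png

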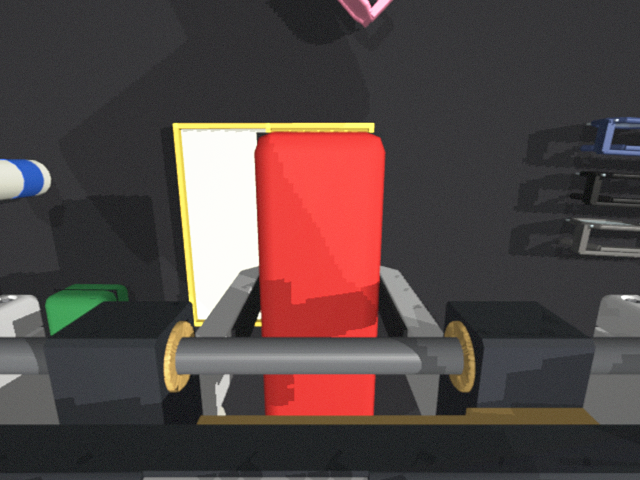

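The red case (320,220) is held straight above the yellow tray's wide bay, with the white floor to its left at (220,220). Lowering it now.

Emit:
step_arm([
  [1,40,-2,0,0,-0.5],
  [0,40,0,0,0,0],
  [0,30,0,0,0,0],
  [0,14,0,0,0,0],
  [0,6,0,0,0,0],
  [0,3,0,0,0,0],
  [0,0,0,0,0,0],
])

```text
time_s: 7.08
ee_pos: [0.49, 0.3522, 0.0237]
eef_rot: [-1.57, -0.003, -0.021]
force: [-0.2, -0.1, -1.8]
grip_width: 0.0597
```

```bash
python3 plan.py .489 .3535 .020 -.02
```

```text
turn first [-0.  -0.   0.1] then shift [-1.   3.7  1.3] | 4.0 t 7.08 grip 0.0597 F [-0.2 -0.1 -1.8] pos [0.49   0.3522 0.0237] yaw [-1.57  -0.003 -0.021] q6 -0.99
```

Emit:
step_arm([
  [0,2,0,0,0,0],
  [0,2,0,0,0,0],
  [0,0,0,0,0,0],
])

```text
time_s: 7.45
ee_pos: [0.4899, 0.3522, 0.0197]
eef_rot: [-1.57, -0.002, -0.02]
force: [-2.0, -1.5, 5.2]
grip_width: 0.0599
```

Emit:
step_arm([
  [0,0,0,0,0,0],
  [0,0,0,0,0,0],
  [0,0,0,0,0,0],
], gripper=0.65)

```text
time_s: 7.82
ee_pos: [0.4897, 0.3521, 0.0189]
eef_rot: [-1.571, -0.002, -0.021]
force: [-0.2, 0.2, -0.1]
grip_width: 0.0772
```

Emit:
step_arm([
  [0,-10,0,0,0,0],
  [0,-30,0,0,0,0],
  [0,-45,0,0,0,0],
  [0,-50,0,0,0,0],
])

```text
time_s: 8.32
ee_pos: [0.4892, 0.3519, 0.1558]
eef_rot: [-1.571, -0.002, -0.02]
force: [-0.1, 0.7, -1.3]
grip_width: 0.0774
```

```bash
python3 plan.py .620 .123 .155 -.025
```

```text
turn first [0.  0.3 0.1] then shift [ 136.5    0.8 -225.6] | 264.0 t 8.32 grip 0.0774 F [-0.1  0.7 -1.3] pos [0.4892 0.3519 0.1558] yaw [-1.571 -0.002 -0.02 ] q6 -0.99
```

Emit:
step_arm([
  [14,0,-22,0,0.3,0],
  [27,0,-45,0,0,0],
  [27,0,-45,0,0,0],
  [27,0,-45,0,0,0],
  [27,0,-45,0,0,0],
  [14,0,-23,0,0,0],
  [0,0,0,0,0,0],
], gripper=1)

```text
time_s: 9.2
ee_pos: [0.6203, 0.1221, 0.1547]
eef_rot: [-1.571, -0.002, -0.028]
force: [-0.4, 0.6, 0.4]
grip_width: 0.0941
```

```bash
python3 plan.py .620 .123 .015 -.025
python3 - <<'E'
from w import *
o,c=wcam(); cv2.imwrite('pics/w3.png',c['pixels'][:,:,::-1])
M=masks(c['pixels'])
for b in blobs(M['green'],200):
        r=cv2.minAreaRect(b);print(r,ray(c,r[0],.022),[ray(c,p,.044)[:2].round(4).tolist() for p in cv2.boxPoints(r)])
c=camera('top');cv2.imwrite('pics/t3.png',cv2.resize(c['pixels'][:,:,::-1],(800,600)))
E
```

```text
turn first [ 0.  -0.2  0.1] then shift [ -0.3 139.7   0.8] | 140.0 t 9.2 grip 0.0941 F [-0.4  0.6  0.4] pos [0.6203 0.1221 0.1547] yaw [-1.571 -0.002 -0.028] q6 -1.41
((321.5, 229.0), (174.0, 69.0), 90.0) [0.61946128 0.12501833 0.022     ] [[0.5414, 0.0986], [0.5429, 0.155], [0.6979, 0.1549], [0.6962, 0.091]]
```

View pics/w3.png

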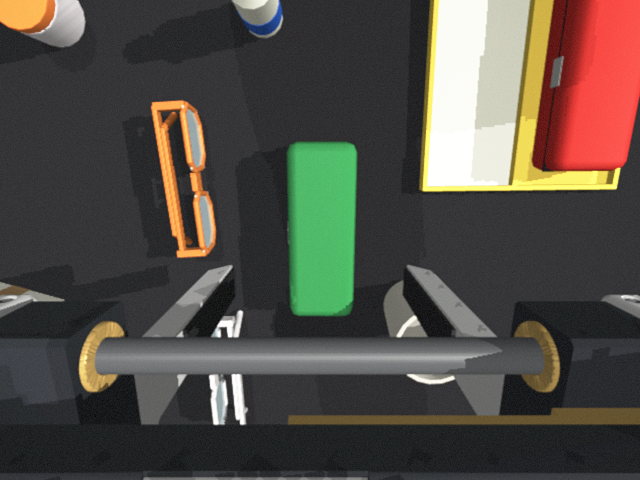

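View pics/t3.png

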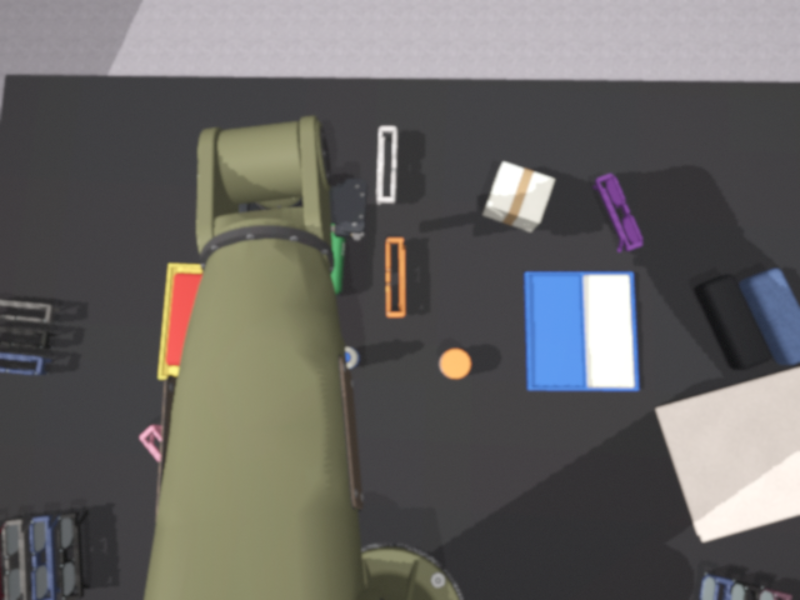

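The green case (321,229) is centred between the fingers. The cup (435,345) and grey glasses (228,370) lie beyond its far end. The red case is inside the yellow wide bay at top right. Gripping the green case next.

Emit:
step_arm([
  [0,45,0,0,0,0],
  [0,40,1,0,0,0],
  [0,30,1,0,0,0],
  [0,16,0,0,0,0],
  [0,8,0,0,0,0],
  [0,0,0,0,0,0],
])

```text
time_s: 10.05
ee_pos: [0.6202, 0.126, 0.0157]
eef_rot: [-1.571, -0.002, -0.025]
force: [0.4, -1.1, -0.5]
grip_width: 0.0943
```

Emit:
step_arm([
  [0,0,0,0,0,0],
  [0,0,0,0,0,0],
  [0,0,0,0,0,0],
  [0,0,0,0,0,0],
  [0,0,0,0,0,0],
], gripper=-1)

```text
time_s: 10.68
ee_pos: [0.6201, 0.1256, 0.0154]
eef_rot: [-1.571, -0.002, -0.026]
force: [-0.9, -0.9, 3.3]
grip_width: 0.0599
```

Emit:
step_arm([
  [0,-15,0,0,0,0],
  [0,-35,0,0,0,0],
  [0,-45,0,0,0,0],
  [0,-45,0,0,0,0],
  [0,0,0,0,0,0],
])

```text
time_s: 11.3
ee_pos: [0.6212, 0.126, 0.1599]
eef_rot: [-1.57, -0.009, -0.026]
force: [0.3, -0.3, -2.2]
grip_width: 0.06
```

```bash
python3 plan.py .4893 -.273 .155 .016
```

```text
turn first [-0.1 -2.4  0.5] then shift [-138.3    4.9 -396.8] | 420.0 t 11.3 grip 0.06 F [ 0.3 -0.3 -2.2] pos [0.6212 0.126  0.1599] yaw [-1.57  -0.009 -0.026] q6 -1.4
```

Emit:
step_arm([
  [0,0,0,0,-2.4,0.3],
  [-8,0,-22,0,0,0],
  [-15,0,-44,0,0,0],
  [-15,0,-44,0,0,0],
  [-15,0,-44,0,0,0],
  [-15,0,-44,0,0,0],
  [-15,0,-44,0,0,0],
  [-15,0,-44,0,0,0],
  [-15,0,-44,0,0,0],
  [-15,0,-44,0,0,0],
  [-10,0,-23,0,0,0],
  [0,0,0,0,0,0],
])

```text
time_s: 12.8
ee_pos: [0.4872, -0.2744, 0.1549]
eef_rot: [-1.57, 0.005, 0.014]
force: [-1.1, 0.6, -1.4]
grip_width: 0.0599
```

```bash
python3 plan.py .4893 -.273 .020 .016
python3 - <<'E'
from w import *
o,c=wcam(); cv2.imwrite('pics/w4.png',c['pixels'][:,:,::-1])
E
```

```text
turn first [-0.  -0.1 -0.3] then shift [  2.1 134.9   1.4] | 135.0 t 12.8 grip 0.0599 F [-1.1  0.6 -1.4] pos [ 0.4872 -0.2744  0.1549] yaw [-1.57   0.005  0.014] q6 -2.16
```

View pics/w4.png

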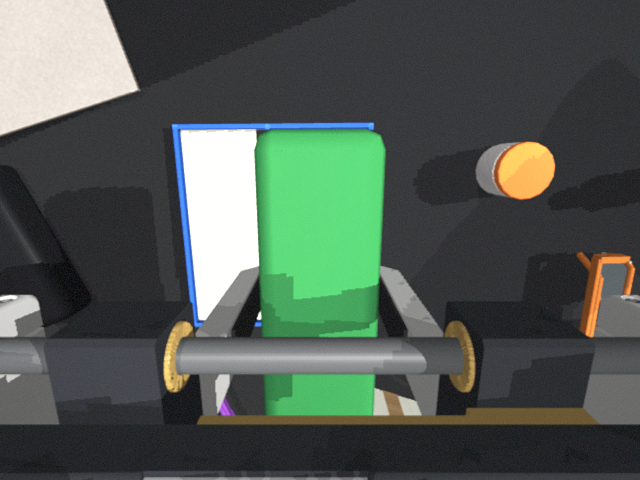

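The green case (320,220) is held above the blue wide bay, with the white narrow bay to its left at (220,220). Lowering and releasing.

Emit:
step_arm([
  [2,40,1,0,0,-0.3],
  [0,40,0,0,0,0],
  [0,30,0,0,0,0],
  [0,14,0,0,0,0],
  [0,6,0,0,0,0],
  [0,3,0,0,0,0],
  [0,2,0,0,0,0],
  [0,0,0,0,0,0],
])

```text
time_s: 13.85
ee_pos: [0.4904, -0.2726, 0.0211]
eef_rot: [-1.571, -0.002, 0.016]
force: [-0.4, -0.4, -2.4]
grip_width: 0.06
```

```bash
python3 plan.py .489 -.273 .0195 .016
```

```text
turn first [0.  0.  0.1] then shift [-1.4  1.6 -0.4] | 2.0 t 13.85 grip 0.06 F [-0.4 -0.4 -2.4] pos [ 0.4904 -0.2726  0.0211] yaw [-1.571 -0.002  0.016] q6 -2.16
```

Emit:
step_arm([
  [0,2,0,0,0,0],
  [0,0,0,0,0,0],
])

```text
time_s: 14.1
ee_pos: [0.4905, -0.2726, 0.0194]
eef_rot: [-1.571, -0.003, 0.016]
force: [-1.1, 1.4, 4.5]
grip_width: 0.0596
```

Emit:
step_arm([
  [0,0,0,0,0,0],
  [0,0,0,0,0,0],
  [0,0,0,0,0,0],
], gripper=0.65)

```text
time_s: 14.48
ee_pos: [0.4902, -0.2724, 0.0186]
eef_rot: [-1.571, -0.002, 0.016]
force: [0.8, -0.4, -0.2]
grip_width: 0.0775
```

Emit:
step_arm([
  [0,-10,0,0,0,0],
  [0,-30,0,0,0,0],
  [0,-45,0,0,0,0],
  [0,-50,0,0,0,0],
])

```text
time_s: 14.98
ee_pos: [0.4897, -0.2723, 0.1555]
eef_rot: [-1.571, -0.001, 0.016]
force: [-0.6, -0.9, -0.3]
grip_width: 0.0775
```

```bash
python3 plan.py .572 .001 .155 .02
```

```text
turn first [-0.  -0.2  0.1] then shift [ 87.7   0.5 271.6] | 285.0 t 14.97 grip 0.0775 F [-0.6 -0.9 -0.3] pos [ 0.4897 -0.2723  0.1555] yaw [-1.571e+00 -1.000e-03  1.600e-02] q6 -2.16
```

Emit:
step_arm([
  [8,0,25,0,0,0],
  [16,0,49,0,0,0],
  [16,0,49,0,0,0],
  [16,0,49,0,0,0],
  [16,0,49,0,0,0],
  [16,0,40,0,0,0],
  [0,0,11,0,0,0],
  [0,0,0,0,0,0],
], gripper=0.7)

```text
time_s: 15.98
ee_pos: [0.5733, 0.0009, 0.1541]
eef_rot: [-1.571, -0.002, 0.017]
force: [1.1, -0.5, -0.4]
grip_width: 0.0801
```

```bash
python3 plan.py .572 .001 .011 .02
python3 - <<'E'
from w import *
o,c=wcam(); cv2.imwrite('pics/w5.png',c['pixels'][:,:,::-1])
M=masks(c['pixels'])
for b in blobs(M['orange'],200):
        r=cv2.minAreaRect(b);print(r,ray(c,r[0],.03),[ray(c,p,.04)[:2].round(4).tolist() for p in cv2.boxPoints(r)])
E
```

```text
turn first [ 0.  -0.2  0.1] then shift [-1.300e+00  1.431e+02  1.000e-01] | 143.0 t 15.97 grip 0.0801 F [ 1.1 -0.5 -0.4] pos [0.5733 0.0009 0.1541] yaw [-1.571 -0.002  0.017] q6 -1.65
((319.5, 228.0), (146.0, 35.0), 90.0) [0.56961773 0.0017835  0.03      ] [[0.5056, -0.014], [0.505, 0.0152], [0.6362, 0.0193], [0.6369, -0.0132]]
((191.5, 51.0), (68.0, 63.0), 90.0) [ 0.42573788 -0.10426069  0.03      ] [[0.4053, -0.1232], [0.4044, -0.0751], [0.4526, -0.0774], [0.4535, -0.1276]]
```

View pics/w5.png

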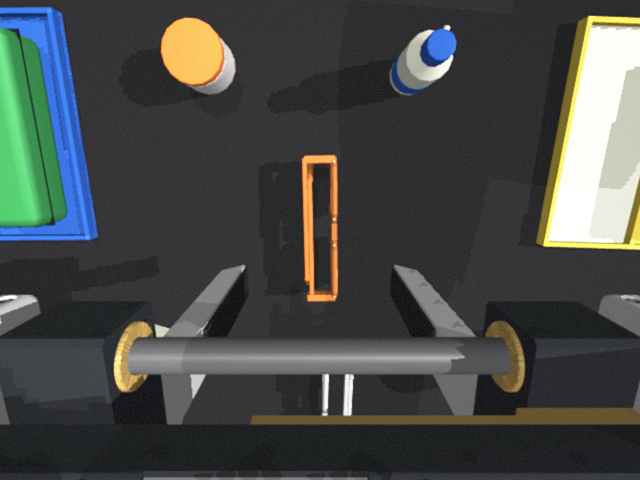

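The amber glasses (320,228) are aligned and centred between the fingers, with the bridge at about (333,228). Gripping gently.

Emit:
step_arm([
  [-1,45,0,0,0,0],
  [-1,45,0,0,0,0],
  [0,28,0,0,0,0],
  [0,16,0,0,0,0],
  [0,9,0,0,0,0],
  [0,0,0,0,0,0],
])

```text
time_s: 16.77
ee_pos: [0.572, 0.0006, 0.0111]
eef_rot: [-1.571, -0.002, 0.016]
force: [-0.4, 0.2, 1.1]
grip_width: 0.0799
```

Emit:
step_arm([
  [0,0,0,0,0,0],
  [0,0,0,0,0,0],
  [0,0,0,0,0,0],
  [0,0,0,0,0,0],
  [0,0,0,0,0,0],
], gripper=-1, squeeze=12)

```text
time_s: 17.4
ee_pos: [0.5719, 0.0009, 0.0109]
eef_rot: [-1.571, -0.002, 0.016]
force: [-0.2, 0.2, -0.1]
grip_width: 0.0335
```

```bash
python3 plan.py .572 .001 .011 .02
```

```text
turn first [-0.  -0.2  0.1] then shift [ 0.1 -0.1  0.1] | 0.0 t 17.4 grip 0.0335 F [-0.2  0.2 -0.1] pos [0.5719 0.0009 0.0109] yaw [-1.571 -0.002  0.016] q6 -1.65
```

Emit:
step_arm([
  [0,-15,0,0,0,0],
  [0,-35,0,0,0,0],
  [0,-45,0,0,0,0],
  [0,-45,0,0,0,0],
  [0,0,0,0,0,0],
])

```text
time_s: 18.02
ee_pos: [0.5731, 0.0008, 0.1554]
eef_rot: [-1.571, -0.009, 0.016]
force: [0.1, 0.9, -0.8]
grip_width: 0.0302
```

```bash
python3 plan.py .4908 -.362 .15 .016
```

```text
turn first [0.  0.  0.5] then shift [ -88.1    5.4 -361.5] | 372.0 t 18.02 grip 0.0302 F [ 0.1  0.9 -0.8] pos [0.5731 0.0008 0.1554] yaw [-1.571 -0.009  0.016] q6 -1.65
```

Emit:
step_arm([
  [-6,0,-22,0,0,0.4],
  [-11,0,-45,0,0,0],
  [-11,0,-45,0,0,0],
  [-11,0,-45,0,0,0],
  [-11,0,-45,0,0,0],
  [-11,0,-45,0,0,0],
  [-11,0,-45,0,0,0],
  [-11,0,-45,0,0,0],
  [-5,0,-24,0,0,0],
  [0,0,0,0,0,0],
])

```text
time_s: 19.27
ee_pos: [0.489, -0.3622, 0.1507]
eef_rot: [-1.57, 0.006, 0.014]
force: [0.1, 0.1, -0.4]
grip_width: 0.0301
```

```bash
python3 plan.py .4908 -.362 .0155 .016
python3 - <<'E'
from w import *
o,c=wcam(); cv2.imwrite('pics/w6.png',c['pixels'][:,:,::-1])
c=save('scene','s6.png')
cv2.imwrite('pics/s6.png',cv2.resize(c['pixels'][150:390,60:380,::-1],(800,600)))
E
```

```text
turn first [-0.  -0.1 -0.3] then shift [1.800e+00 1.352e+02 1.000e-01] | 135.0 t 19.27 grip 0.0301 F [ 0.1  0.1 -0.4] pos [ 0.489  -0.3622  0.1507] yaw [-1.57   0.006  0.014] q6 -2.28
```

View pics/w6.png

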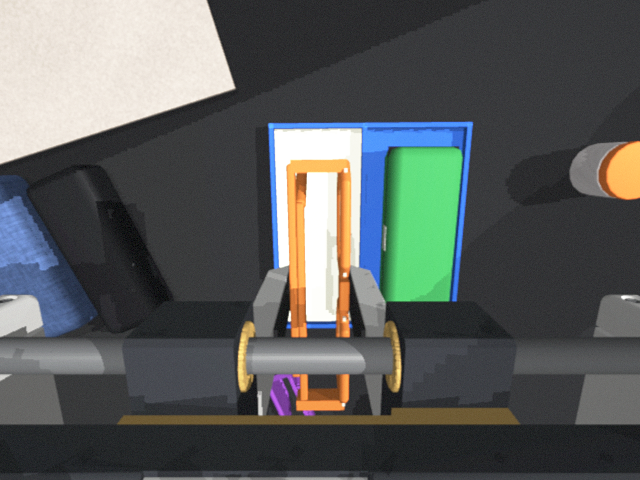

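View pics/s6.png

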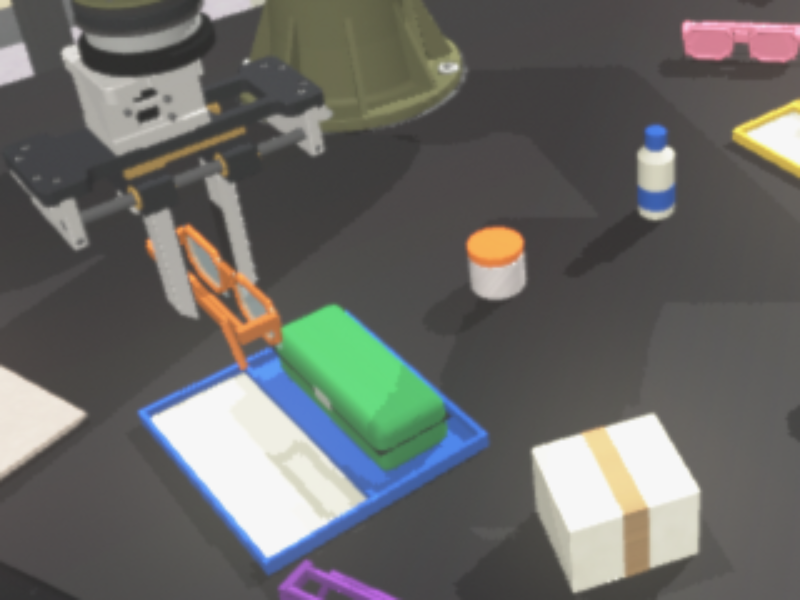

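The amber glasses hang level above the white bay, and the green case (423,225) lies flat in the blue wide bay. Lowering them.

Emit:
step_arm([
  [2,45,0,0,0,-0.3],
  [0,40,0,0,0,0],
  [0,25,0,0,0,0],
  [0,13,0,0,0,0],
  [0,6,0,0,0,0],
  [0,3,0,0,0,0],
  [0,2,0,0,0,0],
  [0,0,0,0,0,0],
])

```text
time_s: 20.38
ee_pos: [0.4914, -0.3616, 0.0177]
eef_rot: [-1.571, -0.001, 0.016]
force: [0.8, -0.2, 0.7]
grip_width: 0.0299
```

```bash
python3 plan.py .4908 -.362 .0147 .016
```

```text
turn first [0. 0. 0.] then shift [-0.6  3.  -0.4] | 3.0 t 20.38 grip 0.0299 F [ 0.8 -0.2  0.7] pos [ 0.4914 -0.3616  0.0177] yaw [-1.571e+00 -1.000e-03  1.600e-02] q6 -2.28
```

Emit:
step_arm([
  [0,1.5,0,0,0,0],
  [0,0,0,0,0,0],
])

```text
time_s: 20.62
ee_pos: [0.4915, -0.3621, 0.0172]
eef_rot: [-1.572, -0.001, 0.016]
force: [-4.6, 0.3, 11.5]
grip_width: 0.0302
```

Emit:
step_arm([
  [0,1.5,0,0,0,0],
  [0,0,0,0,0,0],
])

```text
time_s: 20.88
ee_pos: [0.4919, -0.3622, 0.0163]
eef_rot: [-1.573, -0.002, 0.016]
force: [-4.0, 1.8, 15.2]
grip_width: 0.0301
```

Emit:
step_arm([
  [0,-1.5,0,0,0,0],
  [0,0,0,0,0,0],
])

```text
time_s: 21.12
ee_pos: [0.4915, -0.3617, 0.0164]
eef_rot: [-1.572, -0.001, 0.016]
force: [-1.2, -0.2, 6.6]
grip_width: 0.03
```

Emit:
step_arm([
  [0,0,0,0,0,0],
  [0,0,0,0,0,0],
  [0,0,0,0,0,0],
  [0,0,0,0,0,0],
], gripper=0.2)

```text
time_s: 21.62
ee_pos: [0.4912, -0.3614, 0.0156]
eef_rot: [-1.571, 0.0, 0.016]
force: [-0.5, 0.8, 0.1]
grip_width: 0.0562
```

Emit:
step_arm([
  [0,-10,0,0,0,0],
  [0,-30,0,0,0,0],
  [0,-45,0,0,0,0],
  [0,-50,0,0,0,0],
])

```text
time_s: 22.12
ee_pos: [0.491, -0.3613, 0.1526]
eef_rot: [-1.571, 0.0, 0.016]
force: [-0.1, 0.8, 0.1]
grip_width: 0.0567
```

```bash
python3 plan.py .4285 -.1025 .155 .0
python3 - <<'E'
from w import *
o,c=wcam(); cv2.imwrite('pics/w7.png',c['pixels'][:,:,::-1])
E
```

```text
turn first [-0.   0.9 -0. ] then shift [-62.5  -2.4 258.8] | 266.0 t 22.12 grip 0.0567 F [-0.1  0.8  0.1] pos [ 0.491  -0.3613  0.1526] yaw [-1.571  0.     0.016] q6 -2.28
```

View pics/w7.png

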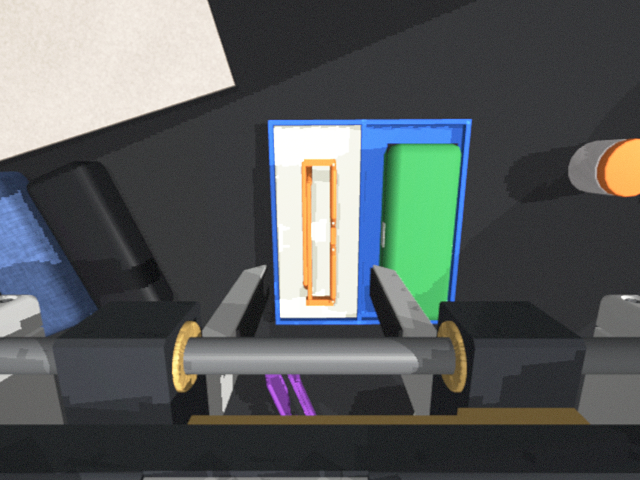

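The amber glasses (320,232) stand centred in the white bay, with the green case beside them. The blue kit is done, so the canister is next.

Emit:
step_arm([
  [0,0,0,0,0.9,0],
  [-6,0,24,0,0,0],
  [-11,0,46,0,0,0],
  [-11,0,46,0,0,0],
  [-11,0,46,0,0,0],
  [-11,0,46,0,0,0],
  [-11,0,38,0,0,0],
  [-2,0,13,0,0,0],
  [0,0,0,0,0,0],
], gripper=1)

```text
time_s: 23.3
ee_pos: [0.4282, -0.1024, 0.1505]
eef_rot: [-1.571, 0.0, 0.001]
force: [-0.4, 0.4, -0.3]
grip_width: 0.094
```

```bash
python3 plan.py .4285 -.1025 .013 0
python3 - <<'E'
from w import *
o,c=wcam(); cv2.imwrite('pics/w8.png',c['pixels'][:,:,::-1])
M=masks(c['pixels'])
for b in blobs(M['orange'],200):
        r=cv2.minAreaRect(b);print(r,ray(c,r[0],.044))
E
```

```text
turn first [-0.   0.1 -0. ] then shift [ 3.000e-01  1.375e+02 -1.000e-01] | 137.0 t 23.3 grip 0.094 F [-0.4  0.4 -0.3] pos [ 0.4282 -0.1024  0.1505] yaw [-1.571e+00  0.000e+00  1.000e-03] q6 -1.89
((26.026185989379883, 269.0237121582031), (63.07121658325195, 21.02373695373535), 87.1375961303711) [ 0.45827812 -0.3599578   0.044     ]
((53.20001220703125, 258.4000244140625), (83.18173217773438, 43.826927185058594), 63.43495178222656) [ 0.44842869 -0.33422895  0.044     ]
```

View pics/w8.png

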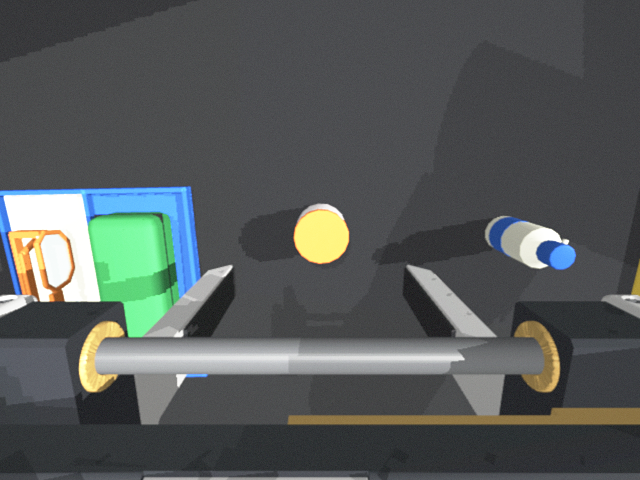

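```bash
python3 - <<'E'
from w import *
o,c=wcam(); print(o['ee_pos'],ray(c,(321.5,236),.044))
E
```

```text
[ 0.4283404  -0.10297431  0.15051825] [ 0.42773347 -0.10031856  0.044     ]
```

Emit:
step_arm([
  [0,45,0,0,0,0],
  [0,40,0,0,0,0],
  [0,28,0,0,0,0],
  [0,15,0,0,0,0],
  [0,9,0,0,0,0],
  [0,0,0,0,0,0],
])

```text
time_s: 24.15
ee_pos: [0.4283, -0.1027, 0.0138]
eef_rot: [-1.571, 0.0, 0.0]
force: [-0.7, -0.3, -0.4]
grip_width: 0.0939
```

Emit:
step_arm([
  [0,0,0,0,0,0],
  [0,0,0,0,0,0],
  [0,0,0,0,0,0],
  [0,0,0,0,0,0],
  [0,0,0,0,0,0],
  [0,0,0,0,0,0],
], gripper=-1, squeeze=20)

```text
time_s: 24.9
ee_pos: [0.4281, -0.1024, 0.0138]
eef_rot: [-1.571, -0.0, 0.0]
force: [-0.3, 0.6, 2.3]
grip_width: 0.0475
```

Emit:
step_arm([
  [0,-15,0,0,0,0],
  [0,-35,0,0,0,0],
  [0,-45,0,0,0,0],
  [0,-45,0,0,0,0],
  [0,0,0,0,0,0],
])

```text
time_s: 25.52
ee_pos: [0.4294, -0.1029, 0.1574]
eef_rot: [-1.573, -0.006, 0.0]
force: [0.2, 0.5, -1.5]
grip_width: 0.0477
```

```bash
python3 plan.py .5326 .2636 .155 -.02
```

```text
turn first [0.1 1.2 0.3] then shift [ 95.9   2.4 368.5] | 381.0 t 25.52 grip 0.0477 F [ 0.2  0.5 -1.5] pos [ 0.4294 -0.1029  0.1574] yaw [-1.573 -0.006  0.   ] q6 -1.89
```

Emit:
step_arm([
  [0,0,0,0,1.2,0.3],
  [6,0,23,0,0,0],
  [12,0,46,0,0,0],
  [12,0,46,0,0,0],
  [12,0,46,0,0,0],
  [12,0,46,0,0,0],
  [12,0,46,0,0,0],
  [12,0,46,0,0,0],
  [12,0,46,0,0,0],
  [6,0,23,0,0,0],
  [0,0,0,0,0,0],
])

```text
time_s: 26.9
ee_pos: [0.531, 0.2644, 0.1512]
eef_rot: [-1.572, 0.008, -0.019]
force: [-0.1, 0.0, -0.2]
grip_width: 0.0478
```

```bash
python3 plan.py .5326 .2636 .0185 -.02
python3 - <<'E'
from w import *
o,c=wcam(); cv2.imwrite('pics/w9.png',c['pixels'][:,:,::-1])
E
```

```text
turn first [ 0.1  0.  -0.5] then shift [  1.7 132.7  -0.8] | 133.0 t 26.9 grip 0.0478 F [-0.1  0.  -0.2] pos [0.531  0.2644 0.1512] yaw [-1.572  0.008 -0.019] q6 -1.15
```

View pics/w9.png

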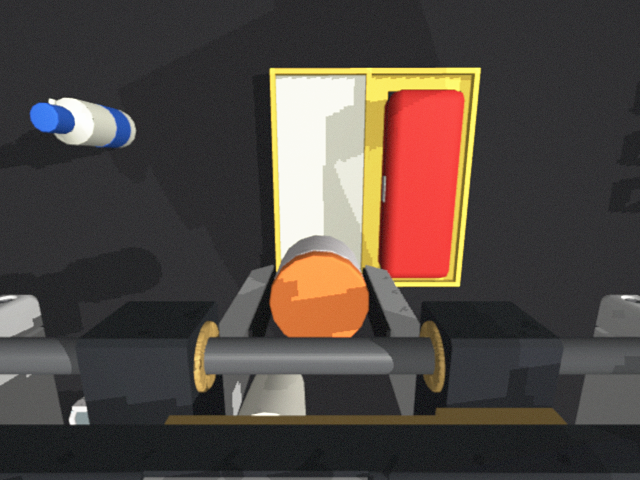

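The canister (320,295) is held over the far half of the white bay, clear of the red case (425,185). Lowering it.

Emit:
step_arm([
  [2,45,-1,0,0,-0.5],
  [0,40,0,0,0,0],
  [0,25,0,0,0,0],
  [0,12,0,0,0,0],
  [0,6,0,0,0,0],
  [0,2,0,0,0,0],
  [0,0,0,0,0,0],
])

```text
time_s: 27.82
ee_pos: [0.534, 0.2625, 0.0239]
eef_rot: [-1.57, -0.004, -0.021]
force: [-0.4, 0.8, -0.8]
grip_width: 0.048
```

Emit:
step_arm([
  [0,1.5,0,0,0,0],
  [0,0,0,0,0,0],
])

```text
time_s: 28.08
ee_pos: [0.5337, 0.2625, 0.0219]
eef_rot: [-1.571, -0.004, -0.02]
force: [0.0, 0.0, -1.2]
grip_width: 0.0476
```

Pick-up height was 13.8 mm, so contact should come near 17.8 mm.

Emit:
step_arm([
  [0,2,0,0,0,0],
  [0,2,0,0,0,0],
  [0,0,0,0,0,0],
])

```text
time_s: 28.45
ee_pos: [0.5338, 0.2625, 0.0179]
eef_rot: [-1.571, -0.004, -0.02]
force: [0.2, 0.5, 1.7]
grip_width: 0.0476
```

Emit:
step_arm([
  [0,0.5,0,0,0,0],
  [0,0,0,0,0,0],
])

```text
time_s: 28.7
ee_pos: [0.5339, 0.2625, 0.0178]
eef_rot: [-1.571, -0.004, -0.02]
force: [-1.9, -1.4, 7.3]
grip_width: 0.0476
```

Emit:
step_arm([
  [0,0,0,0,0,0],
  [0,0,0,0,0,0],
  [0,0,0,0,0,0],
  [0,0,0,0,0,0],
], gripper=0.42)

```text
time_s: 29.2
ee_pos: [0.5336, 0.2624, 0.0171]
eef_rot: [-1.571, -0.003, -0.02]
force: [-0.2, 0.1, -0.6]
grip_width: 0.0666
```

Emit:
step_arm([
  [0,-10,0,0,0,0],
  [0,-30,0,0,0,0],
  [0,-45,0,0,0,0],
  [0,-60,0,0,0,0],
])

```text
time_s: 29.7
ee_pos: [0.5326, 0.2622, 0.1635]
eef_rot: [-1.571, -0.002, -0.021]
force: [-0.3, 0.7, 0.4]
grip_width: 0.0668
```

```bash
python3 plan.py .433 .0755 .165 -.02
```

```text
turn first [ 0.  -0.   0.1] then shift [ -95.8   -1.5 -188.7] | 212.0 t 29.7 grip 0.0668 F [-0.3  0.7  0.4] pos [0.5326 0.2622 0.1635] yaw [-1.571 -0.002 -0.021] q6 -1.15
```

Emit:
step_arm([
  [-12,0,-23,0,0,0],
  [-24,0,-47,0,0,0],
  [-24,0,-47,0,0,0],
  [-24,0,-47,0,0,0],
  [-12,0,-25,0,0,0],
  [0,0,0,0,0,0],
], gripper=1)

```text
time_s: 30.45
ee_pos: [0.433, 0.0744, 0.1628]
eef_rot: [-1.571, -0.005, -0.023]
force: [0.1, -0.2, 0.8]
grip_width: 0.0939
```

```bash
python3 plan.py .433 .0755 .024 -.02
python3 - <<'E'
from w import *
o,c=wcam(); cv2.imwrite('pics/w10.png',c['pixels'][:,:,::-1])
hsv=masks(c['pixels'])['hsv']; b=cv2.inRange(hsv,np.array((100,150,60),np.uint8),np.array((120,255,255),np.uint8))
for q in blobs(b,60):
    r=cv2.minAreaRect(q);print(r,ray(c,r[0],.088),ray(c,r[0],.02))
E
```

```text
turn first [-0.  -0.1  0.3] then shift [-1.000e-01  1.388e+02  1.100e+00] | 139.0 t 30.45 grip 0.0939 F [ 0.1 -0.2  0.8] pos [0.433  0.0744 0.1628] yaw [-1.571 -0.005 -0.023] q6 -1.46
((324.0, 244.0), (26.0, 22.0), 90.0) [0.43186713 0.07885185 0.088     ] [0.4497488  0.07945682 0.02      ]
((18.65428924560547, 244.4888916015625), (120.64654541015625, 25.595884323120117), 75.57923126220703) [ 0.42741218 -0.15600207  0.088     ] [ 0.4440919  -0.21876102  0.02      ]
```

View pics/w10.png

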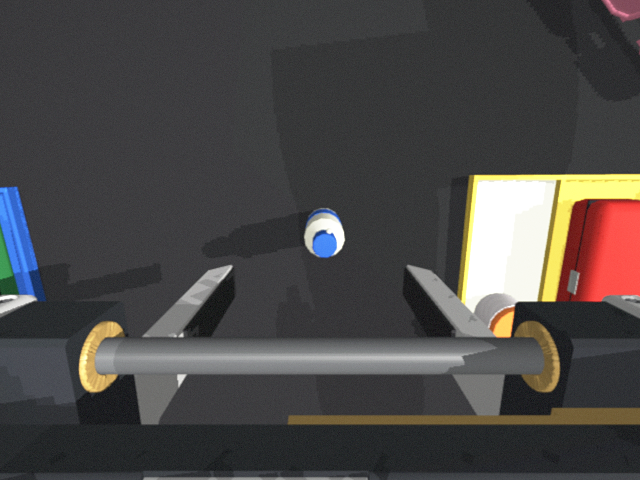

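The spray cap (324,243) is close to centred. I'll shift 2 mm in y and descend to grip the body.

Emit:
step_arm([
  [0,45,2,0,0,0],
  [0,42,0,0,0,0],
  [0,28,0,0,0,0],
  [0,15,0,0,0,0],
  [0,9,0,0,0,0],
  [0,0,0,0,0,0],
])

```text
time_s: 31.25
ee_pos: [0.4341, 0.0776, 0.023]
eef_rot: [-1.571, -0.004, -0.02]
force: [0.1, -0.3, 0.3]
grip_width: 0.0941
```

Emit:
step_arm([
  [0,0,0,0,0,0],
  [0,0,0,0,0,0],
  [0,0,0,0,0,0],
  [0,0,0,0,0,0],
  [0,0,0,0,0,0],
  [0,0,0,0,0,0],
  [0,0,0,0,0,0],
], gripper=-1, squeeze=15)

```text
time_s: 32.12
ee_pos: [0.4338, 0.0775, 0.0229]
eef_rot: [-1.571, -0.003, -0.02]
force: [-0.2, 0.1, -0.0]
grip_width: 0.0337
```

Emit:
step_arm([
  [0,-15,0,0,0,0],
  [0,-35,0,0,0,0],
  [0,-45,0,0,0,0],
  [0,-50,0,0,0,0],
  [0,0,0,0,0,0],
])

```text
time_s: 32.75
ee_pos: [0.4348, 0.0777, 0.172]
eef_rot: [-1.57, -0.011, -0.02]
force: [-0.1, 1.1, -0.8]
grip_width: 0.0336
```

```bash
python3 plan.py .4426 .2654 .165 -.02
```

```text
turn first [-0.  -0.   0.6] then shift [  4.1   7.  187.9] | 188.0 t 32.75 grip 0.0336 F [-0.1  1.1 -0.8] pos [0.4348 0.0777 0.172 ] yaw [-1.57  -0.011 -0.02 ] q6 -1.46
```

Emit:
step_arm([
  [1,0,24,0,0,0.4],
  [1,0,46,0,0,0],
  [1,0,46,0,0,0],
  [1,0,46,0,0,0],
  [0,0,26,0,0,0],
  [0,0,0,0,0,0],
])

```text
time_s: 33.5
ee_pos: [0.4405, 0.2663, 0.1671]
eef_rot: [-1.571, 0.005, -0.018]
force: [1.0, -0.6, -1.5]
grip_width: 0.0339
```

```bash
python3 plan.py .4426 .2654 .027 -.02
python3 - <<'E'
from w import *
o,c=wcam(); cv2.imwrite('pics/w11.png',c['pixels'][:,:,::-1])
E
```

```text
turn first [ 0.   0.1 -0.3] then shift [  2.1 140.1  -0.9] | 140.0 t 33.5 grip 0.0339 F [ 1.  -0.6 -1.5] pos [0.4405 0.2663 0.1671] yaw [-1.571  0.005 -0.018] q6 -1.08
```

View pics/w11.png

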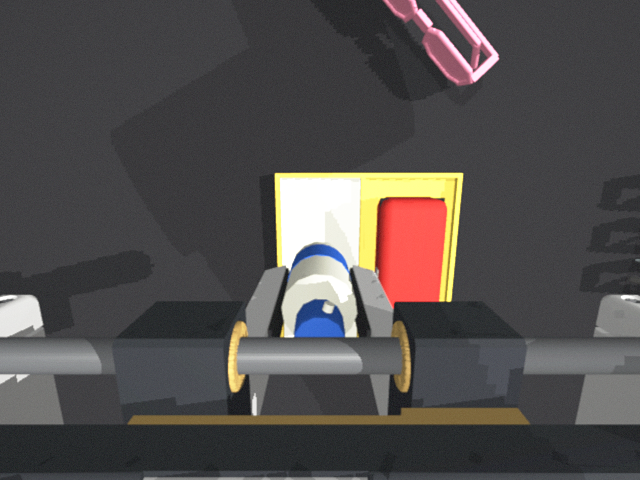

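The spray bottle (320,290) is held upright over the near half of the yellow tray's white bay. Lowering it.

Emit:
step_arm([
  [2,45,-1,0,0,-0.3],
  [0,42,0,0,0,0],
  [0,25,0,0,0,0],
  [0,13,0,0,0,0],
  [0,6,0,0,0,0],
  [0,4,0,0,0,0],
  [0,0,0,0,0,0],
])

```text
time_s: 34.42
ee_pos: [0.4434, 0.2644, 0.0333]
eef_rot: [-1.57, -0.002, -0.021]
force: [-0.1, -0.5, -0.9]
grip_width: 0.0339
```

Emit:
step_arm([
  [0,1.5,0,0,0,0],
  [0,0,0,0,0,0],
])

```text
time_s: 34.67
ee_pos: [0.4433, 0.2644, 0.0316]
eef_rot: [-1.571, -0.002, -0.02]
force: [-0.9, 0.2, -0.3]
grip_width: 0.0338
```

Emit:
step_arm([
  [0,2,0,0,0,0],
  [0,1.5,0,0,0,0],
  [0,0,0,0,0,0],
])

```text
time_s: 35.05
ee_pos: [0.4431, 0.2643, 0.0277]
eef_rot: [-1.571, -0.002, -0.02]
force: [-0.2, -0.4, -0.7]
grip_width: 0.0335
```

Emit:
step_arm([
  [0,1,0,0,0,0],
  [0,0,0,0,0,0],
])

```text
time_s: 35.3
ee_pos: [0.4432, 0.2643, 0.0269]
eef_rot: [-1.571, -0.002, -0.02]
force: [0.1, 0.2, 0.4]
grip_width: 0.0337
```

Emit:
step_arm([
  [0,0.7,0,0,0,0],
  [0,0,0,0,0,0],
])

```text
time_s: 35.55
ee_pos: [0.4433, 0.2644, 0.0269]
eef_rot: [-1.571, -0.002, -0.021]
force: [-4.3, -1.7, 10.1]
grip_width: 0.0338
```

Emit:
step_arm([
  [0,0,0,0,0,0],
  [0,0,0,0,0,0],
  [0,0,0,0,0,0],
  [0,0,0,0,0,0],
], gripper=0.3)

```text
time_s: 36.05
ee_pos: [0.4432, 0.2643, 0.0261]
eef_rot: [-1.571, -0.002, -0.021]
force: [-0.3, 0.7, 0.7]
grip_width: 0.0613
```

Emit:
step_arm([
  [0,-10,0,0,0,0],
  [0,-30,0,0,0,0],
  [0,-50,0,0,0,0],
  [0,-60,0,0,0,0],
  [0,0,0,0,0,0],
])

```text
time_s: 36.67
ee_pos: [0.4445, 0.2651, 0.1812]
eef_rot: [-1.567, -0.009, -0.021]
force: [-0.7, 0.6, -0.3]
grip_width: 0.0613
```

Emit:
step_arm([
  [0,0,-50,0,0,0],
  [0,0,-55,0,0,0],
  [0,0,-55,0,0,0],
  [0,0,-55,0,0,0],
  [0,0,-40,0,0,0],
  [0,0,0,0,0,0],
])

```text
time_s: 37.42
ee_pos: [0.4373, 0.0075, 0.1757]
eef_rot: [-1.571, -0.001, -0.024]
force: [0.2, -0.3, 0.2]
grip_width: 0.0612
```

```bash
python3 - <<'E'
from m import *
c=camera('top'); cv2.imwrite('pics/t12.png',c['pixels'][:,:,::-1])
s=camera('scene'); cv2.imwrite('pics/s12.png',cv2.resize(s['pixels'][150:420,100:500,::-1],(800,540)))
M=masks(c['pixels'])
for k in('red','green','orange'):
    for b in blobs(M[k]):
        r=cv2.minAreaRect(b);print(k,np.round(r[0],1),np.round(r[1],1),ray(c,r[0],.026).round(4))
E
```

```text
red [151.  255.6] [29.5 73.1] [0.491  0.3519 0.026 ]
green [446.6 262.5] [75.5 30.5] [ 0.4915 -0.2741  0.026 ]
orange [494.7 260.4] [55.4  4.3] [ 0.4984 -0.3737  0.026 ]
orange [192.5 235.5] [19. 19.] [0.5364 0.2651 0.026 ]
orange [150.8 255.7] [32.9 75.4] [0.491  0.3523 0.026 ]
```

View pics/t12.png

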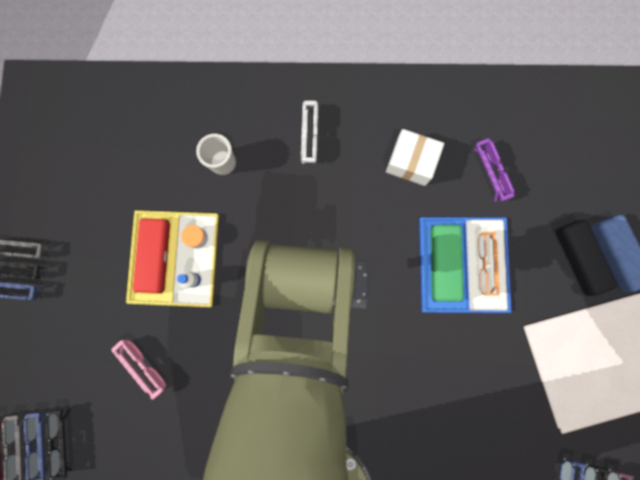

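View pics/s12.png

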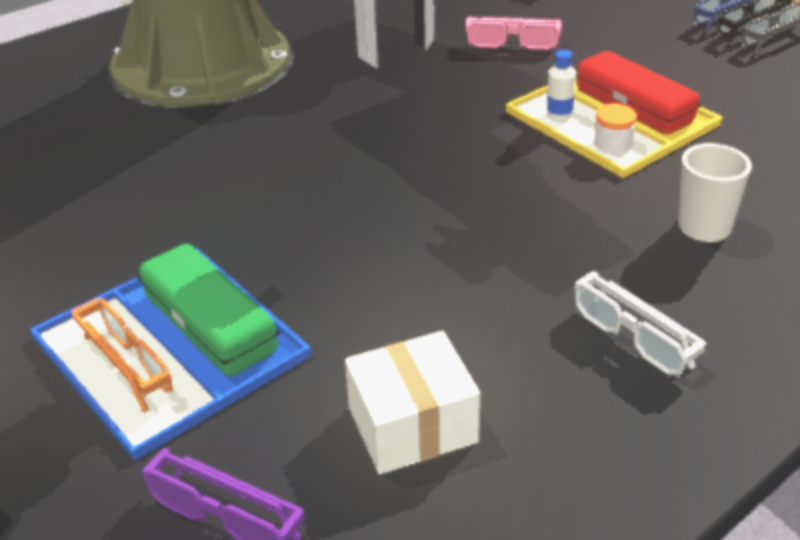

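All five parts are in their bays. In the top view:
- red case (151,256)
- canister (193,236)
- spray (188,280)
- green case (447,263)
- amber glasses (489,265)

The cup, grey glasses and carton are at their starting pixels.

```bash
python3 -c "
from h import *
print(get_obs()['time_s'],get_obs()['force']); print(job.hand_in())"
```

```text
37.525 [0.76867421 0.18876448 0.1355968 ]
the job is handed in; nothing more can be done
None
```

I made up both kits and handed the job in at 37.5 s. The hand-in reports no verdict.

- **Blue tray:** the green case is in the wide bay and the amber glasses stand in the white narrow bay.
- **Yellow tray:** the red case is in the wide bay, with the canister and the spray bottle in the white narrow bay.

**Last checks (top and scene pictures):**
- **Cases:** the red case measured at (0.491, 0.352) and the green case at (0.4915, -0.274). Both are within about 3 mm of their bay centres.
- **Canister:** it measured at (0.536, 0.265), within about 4 mm of its target.
- **Spray bottle:** I judged this by eye from the pictures and the release pose; it stands upright in its bay.
- **Amber glasses:** the final colour mask caught only part of them and put them about 14 mm off the release point. The wrist picture after release shows them upright and centred, so I went by that. They had slipped about 2 mm in the grip before being set down.
- **Bystanders:** the cup, grey glasses and carton look unmoved in the top view. I compared pixels by eye and did not measure them.
- **Heights:** I didn't measure them separately. Every part was pressed to contact with its tray floor (about 5–15 N) before release.

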